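Prise open a denture flask with the plaster knife

TASK

Open the metal denture flask: first swing its clamp lever by the peg all the way round to its stop so that it is clear of the cover, then take the plaster knife, push the blade into the slot under the cover's front edge and lever the hinged cover up with it until it stands upright or beyond. Use only the knife on the cover, never the fingers or the arm. Finally lay the knife flat inside the empty steel tray, let go, and leave the other things on the bench undisturbed.

Things in the scene. Friction and masses are not known exactly. Their poses are not given: they have to be found in the camera images.
- flask: fixed aluminium flask, 110 (x) x 92 (y) mm, rim 42 mm high; origin under its centre, on the bench; its front (pry slot) faces its own -x, z up. A 36 mm square clamp block, 54 mm high, stands against its +y side
- pry_slot (a point): centre of the mouth of the pry slot, in the middle of the flask's front face: an opening 34 mm wide (flask y) and 10 mm high (33 to 43 mm above the bench) straight below the cover's front edge, through the 14 mm thick front wall; inside, free depth is 28 mm. Axes as the flask's
- cover: the flask's flat steel cover, 110 x 92 x 12 mm, lying on the rim, no handle; origin on the hinge line at its underside, the plate extends 110 mm along its own -x. About 0.15 kg on a stiff hinge: stays at any angle, about 2 to 3 N at the front edge lifts it
- cover_edge (a point): middle of the cover's front edge, on its underside
- hinge_line (a point): middle of the cover's hinge line (fixed; along flask y, at the flask's back edge, 43 mm above the bench)
- cover_hinge (a joint): opening angle of the cover, rad: 0 shut, 1.57 upright, up to 1.9
- clamp (a joint): angle of the clamp lever about its upright pivot, rad: 0 pointing along flask -y across the cover, grows counter-clockwise from above, stop at 1.75 (pointing along flask +x, slightly out, clear of the cover)
- clamp_pivot (a point): the clamp lever's pivot axis, on top of the clamp block, 58 mm above the bench (fixed)
- clamp_peg (a point): point on the axis of the upright steel peg near the clamp lever's end, 62 mm from the pivot axis. Peg 12 mm across, standing from 68 to 101 mm above the bench; this point is at 88 mm, where a gripper's TCP should be. The lever arm is 16 mm wide, 10 mm thick, underside 58 mm above the bench, 3 mm over the cover
- knife: plaster knife lying loose on the bench, blade flat: wooden handle 105 x 14 x 14 mm and flat steel blade 85 x 13 x 3 mm. Origin on its long axis at its balance point, 7 mm above the bench; x points to the blade tip, y across, z up. Handle from x = -72 to +32 mm, blade from +32 to +117 mm, in the mid plane (its underside 5.5 mm above the bench)
- knife_tip (a point): middle of the blade's tip, 117 mm along knife x from the knife's origin
- tray: fixed empty open steel tray, outside 230 (x) x 86 (y) x 18 mm, walls and floor 4 mm; origin under its centre
- wax_tin: closed round olive-yellow tin, 70 mm across, 26 mm high, beside the knife. Origin under its centre. A bystander
- stone_cast: white plaster dental cast with a tooth arch, about 75 x 56 x 28 mm, on the other side of the knife. Origin under it. A bystander
- dropper: small amber bottle with black cap, 36 mm across, 85 mm high, close beside the flask. Origin under its centre. A bystander
- pin_jar: small clear jar with white lid, 42 mm across, 40 mm high, in front of the flask beside the way to the pry slot. Origin under its centre. A bystander
- casting_ring: upright open steel ring, 36 mm across, 40 mm high, in front of the flask on the other side of the way to the pry slot. Origin under its centre. A bystander
- mixing_bowl: black rubber bowl, 104 mm across, 55 mm high, beyond the tray's +x end. Origin under its centre. A bystander
- brush: brush 160 mm long lying beside the tray (tray -y side). Origin under it, x along it. A bystander
Not all that is in view belongs to the job. Of the things that look like the knife, the largest one is meant. Leave any purple look-alike of the flask alone.

How it is judged (in metres and radians):
On the way, in this order (a step that is already met when the one before it is completed fails the run):
1. the clamp lever is swung clear to its stop (over 1.45 rad) while the cover is still shut (under 0.06 rad) (value of joint clamp above 1.45 rad and value of joint cover_hinge below 0.06 rad), for 0.2 s.
2. the knife bears on the cover and has raised it past 0.2 rad (value of joint cover_hinge above 0.2 rad and contact force between knife and cover above 0.3 N), for 0.05 s.
3. the cover stands open, over 1.35 rad (value of joint cover_hinge above 1.35 rad), for 0.2 s.
At the end, for the whole second after the job is handed in: The clamp lever is over 1.45 rad and the cover over 1.35 rad open and still; the knife lies at rest inside the tray: its origin within 70 mm (x) and 36 mm (y) of the tray's centre, its tip within 115 and 43 mm, origin below 16 mm and tip below 20 mm above the bench (value of joint clamp above 1.45 rad and value of joint cover_hinge above 1.35 rad and x of knife in the frame of tray between -0.07 and 0.07 m and y of knife in the frame of tray between -0.036 and 0.036 m and x of knife_tip in the frame of tray between -0.115 and 0.115 m and y of knife_tip in the frame of tray between -0.043 and 0.043 m and height (world z) of knife below 0.016 m and height (world z) of knife_tip below 0.02 m and linear speed of knife below 0.02 m/s and velocity of joint cover_hinge between -0.05 and 0.05 rad/s); the robot touches nothing.
It fails at once if the cover is raised past 0.12 rad while the clamp lever is still over it (under 1.3 rad) (value of joint cover_hinge above 0.12 rad and value of joint clamp below 1.3 rad).
It fails at once if the fingers or the arm press on the cover (over 1 N) (contact force between any of the fingers, the arm and cover above 1 N).
It fails at once if a bystander is moved more than 25 mm (distance of any of wax_tin, stone_cast, dropper, pin_jar, casting_ring, mixing_bowl, brush from where it was at the start of the episode above 0.025 m).
It also fails if it takes over 61 s, if anything falls off the work surface, if the arm or the gripper's body presses on something with over 40 N, if the wrist force passes 120 N, or if a joint passes its speed limit or range.

ROBOT

A 6-joint arm with a two-finger parallel gripper is mounted at the origin on the work surface. World frame = base frame: x ahead of the robot, y to its left, z up, the work surface at z = 0. Lengths are in mm, angles in degrees, forces in N, time in s.
With the tool pointing down it reaches from about 300 to 850 mm from the base axis. Payload 4.2 kg.
Tool frame: the origin (TCP) lies between the finger pads, 19 mm behind the fingertips; this is the grasp point; z points along the fingers, y is the line along which they close (so a half turn about z gives the same grasp; the last joint's range is limited). The gripper opens to 91 mm and grips with 3 to 60 N. Pads are 32 mm wide; open, the fingers measure 118 mm over their backs; the gripper's body (76 mm by 178 mm) begins 60 mm behind the grasp point.
Start: joints at [68.755, 18.312, 89.639, -0, 72.044, -1.146], TCP at [197.601, 539.996, 232.776] pointing down, gripper open.
Joint ranges: [-177.97, 177.97], [-48.28, 115.42], [12.27, 149.76], [-77.06, 257.06], [2.81, 150.46], [-146.56, 146.56]. Speed limits (degrees/s): [147.25, 147.25, 180, 180, 180, 180].

INTERFACE

Orientations are given as [roll, pitch, yaw] about the fixed x, y, z axes, in that order (R = Rz(yaw) Ry(pitch) Rx(roll)).
In Python, from workcell import env gives the robot as it stands.
- The arm moves only by the tool send_rows, never from a script. Its argument "steps" is a list that holds one entry, the list of rows, each a list of 5 numbers: the shift along the tool's x, y, z scaled (see below), then the turn about the tool's z scaled (see below), then the opening, from 0 (shut) to 1 (fully open). In form: [[[dx, dy, dz, yaw, fingers], ...]]. A call has 1 to 5 rows; each row shifts and turns the commanded pose from where the row before left it, along the tool's axes as they then stand; what a row does not reach is not made up. The controller multiplies each number of a shift by 0.04 m and each number of a turn by 0.12 rad. A row lasts 1/12 s, in which the tool goes at most 41.7 mm and 7.16 degrees, less where a joint would pass 70% of its speed; a pose out of reach is approached as far as the arm can. A call with a number of a shift or a turn outside -1 to 1 is refused whole. A call with a gripper value outside its range is refused whole. The fingers move at their own pace and stop on an object; "squeeze" is the grip in N (left out, the last holds). Time passes only in rows, so rows that do not move let the fingers close. It gives the time, the measured TCP pose, the force, the opening and the grip force at its end, in the units of the state.
- env.state(): the state, without advancing time (a new reading comes with each control period).
- env.grab_frame(name): name is "scene" or "top" or "wrist"; returns a dict with "pixels" (400x640x3 uint8, red, green, blue), "depth" (400x640 float32, mm along the optical axis (not along the pixel's ray), 0 where there is no reading), "intrinsics" (3x3 intrinsics, pixels), "dist" ([k1, k2, p1, p2, k3] as OpenCV has them; the pictures are not rectified), "cam_to_world" (4x4, takes a point from camera to world coordinates). Camera axes: x right, y down, z forward; pixel columns grow to the right and rows downward; lengths in mm; the calibration is good to about 2 mm. A picture is of the moment at which its call begins.
- env.job_done(): hands the job in; it is judged then, once.
The state is a dict: "time_s": time; "qpos": joint angles; "qvel": joint speeds; "effort": joint torques, N m; "ee_pos": TCP position; "ee_rot": TCP orientation; "force": force on the tool from outside, world axes, zero at the start; "torque": the same for the moment, N m; "gripper_width": finger opening in mm; "gripper_force": force on a finger pad.
Only numpy, scipy, OpenCV 4.12 (cv2) and the standard library are available. Lean on these libraries where they do the work, as an engineer would, in place of code of your own. Each camera call takes 0.05 s, during which the arm holds its last target. There are 200 camera calls.

## Working session

There is one attempt and no reset: what is moved stays moved. The work goes in short steps, Python scripts to look and compute and a tool call to move; the robot and the scene stay as the last step left them, time stands still between calls to the robot, and variables do not carry over. Pictures are saved under pics/ and viewed, at most 10 in all, crops included, and the job is handed in when it is done.

Besides the shell and the picture viewer there is one more tool, called after "Emit:" as name(argument=value, ...), one argument or row to a line, values as JSON. send_rows: Moves the arm, as the interface text tells. Shifts and turns lie within -1 to 1; 1 stands for 0.04 m of shift or 0.12 rad of turn. Its arguments: {"type":"object","properties":{"steps":{"type":"array"},"squeeze":{"type":"number"}},"required":["steps"]}

```bash
mkdir -p pics
cat > h.py <<'E'
import numpy as np, cv2, pickle
from workcell import env
def grab(n):
    f=env.grab_frame(n); pickle.dump(f,open(f'{n}.pkl','wb')); return f
def load(n): return pickle.load(open(f'{n}.pkl','rb'))
def ray(f,uv):
    K=np.array(f['intrinsics']);d=np.array(f['dist']);T=np.array(f['cam_to_world'])
    p=cv2.undistortPoints(np.array(uv,float).reshape(-1,1,2),K,d).reshape(-1,2)
    r=np.c_[p,np.ones(len(p))]@T[:3,:3].T
    return T[:3,3],r
def onz(f,uv,z):
    o,r=ray(f,uv); return o+r*((z-o[2])/r[:,2])[:,None]
def cloud(f):
    v,u=np.mgrid[:400,:640]; o,r=ray(f,np.stack([u,v],-1).reshape(-1,2).astype(float))
    return (o+r*f['depth'].reshape(-1,1)).reshape(400,640,3)
def save(n,im): cv2.imwrite(f'pics/{n}.png',im[...,::-1])
E
python3 - <<'E'
from h import *
for n in('top','scene'):
    f=grab(n); save(n,f['pixels']); print(n,np.round(f['cam_to_world'],3).tolist(),np.round(f['intrinsics'],1).tolist())
print(env.state())
E
```

```text
top [[0.005, -0.988, 0.151, 322.117], [-1.0, -0.002, 0.017, -2.967], [-0.017, -0.151, -0.988, 1252.793], [0.0, 0.0, 0.0, 1.0]] [[394.5, 0.0, 319.3], [0.0, 394.5, 194.0], [0.0, 0.0, 1.0]]
scene [[-0.545, 0.664, -0.511, 1051.541], [0.838, 0.421, -0.347, 387.936], [-0.015, -0.618, -0.786, 882.613], [0.0, 0.0, 0.0, 1.0]] [[371.6, 0.0, 323.6], [0.0, 371.6, 198.3], [0.0, 0.0, 1.0]]
{'time_s': 0.1, 'qpos': array([ 6.87550020e+01,  1.83484728e+01,  8.96976036e+01,  5.37885482e-04,
        7.20411216e+01, -1.14473225e+00]), 'qvel': array([-0.07800462, -0.1994471 , -0.15646626, -0.0091052 , -0.09915632,
       -0.0865348 ]), 'effort': array([-1.44472819e-03, -4.13334811e+01, -2.32512295e+01,  7.28216046e-02,
        4.20843449e-02, -5.60751062e-05]), 'ee_pos': array([197.45067799, 539.61932452, 232.01162587]), 'ee_rot': array([-1.79912830e+02, -2.25336617e-03,  1.59899566e+02]), 'force': array([ 0.3580461 ,  0.2849038 , -0.69866663]), 'torque': array([-0.00041487, -0.00052152, -0.04840921]), 'gripper_force': 0.0, 'gripper_width': 91.44669329262074}
```

View pics/top.png

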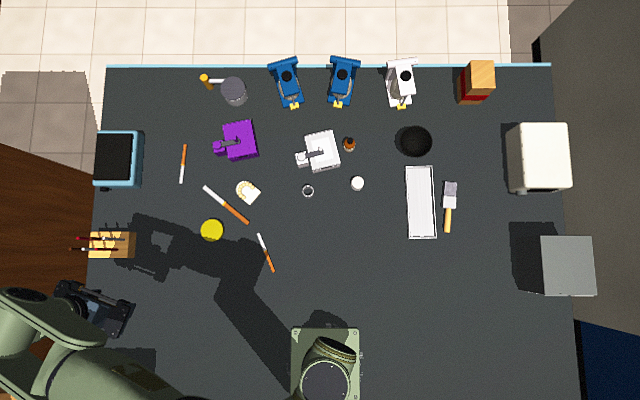

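View pics/scene.png

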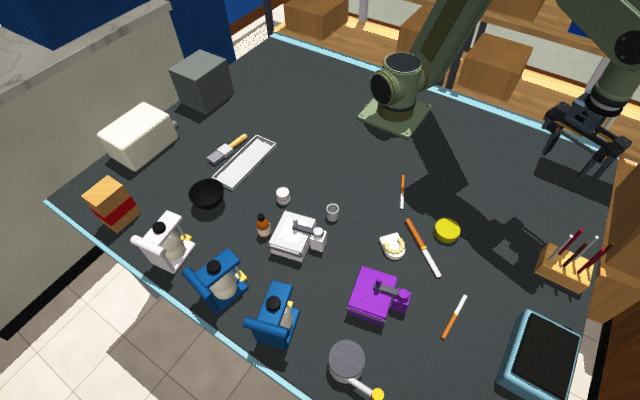

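The top view shows the white flask at (320,150), with its clamp block on the left at (304,158), and the purple look-alike at (238,140). There are three knife-like objects: (183,163) small, (225,204) longest and lying between the tin (211,230) and the cast (248,192), and (265,252) small. The one at (225,204) fits "largest" and "between tin and cast". I'll confirm it in a crop and measure at the same time.

Run:
```python
from h import *
f=load('top'); im=f['pixels']
a=cv2.resize(im[120:280,170:290],None,fx=3.3,fy=3.3,interpolation=cv2.INTER_CUBIC)
b=cv2.resize(im[115:205,285:375],(528,528),interpolation=cv2.INTER_CUBIC)
c=np.zeros((600,800,3),np.uint8); 
a=cv2.resize(a,(360,480)); c[:480,:360]=a; b=cv2.resize(b,(430,430)); c[:430,365:795]=b
save('crop1',c)
hsv=cv2.cvtColor(im,cv2.COLOR_RGB2HSV)
def comps(m,lo=15):
    n,l,s,c=cv2.connectedComponentsWithStats(m.astype(np.uint8))
    return [(l==i,s[i],c[i]) for i in range(1,n) if s[i][4]>=lo]
print('orange')
for m,s,c in comps((hsv[...,0]<18)&(hsv[...,1]>150)&(hsv[...,2]>120)):
    if 100<c[1]<300:
        p=np.argwhere(m)[:,::-1].astype(float); w=onz(f,p,12); r=cv2.minAreaRect(w[:,:2].astype(np.float32)); print(s,c.round(1),w.mean(0).round(1),r)
P=cloud(f)
print('depth sample bench',P[260,330].round(1),'tray',P[205,420].round(1))
print('white hi')
Z=P[...,2]
for y in range(118,200,4): print(y,Z[y,288:372:4].round(0).astype(int).tolist())
```

```text
orange
[459 100  23   4  53] [469.9 101.8] [ 817.9 -471.7   12. ] ((818.8889770507812, -471.95062255859375), (71.5442886352539, 10.276562690734863), 89.726318359375)
[345 140  10   9  51] [349.4 144.4] [674.6 -77.7  12. ] ((676.0368041992188, -77.95875549316406), (29.151052474975586, 26.677953720092773), 89.53724670410156)
[181 144   6  21  65] [183.6 153.7] [643.3 460.1  12. ] ((642.6902465820312, 460.27545166015625), (10.108467102050781, 66.73262786865234), 86.9705581665039)
[224 202  25  23 131] [236.3 213.5] [448.9 281.8  12. ] ((449.2392272949219, 282.2082214355469), (98.16854858398438, 13.638484954833984), 50.78154754638672)
[444 209   3  23  28] [445.  219.7] [ 431.6 -374.6   12. ] ((430.74688720703125, -374.5062255859375), (3.639723777770996, 69.57281494140625), 82.4049072265625)
[104 231   9   6  18] [109.4 233.1] [385.9 679.3  12. ] ((388.0472412109375, 681.5526123046875), (30.772661209106445, 9.824491500854492), 56.29840850830078)
[ 96 232  33  26 202] [119.  247.1] [342.3 645.4  12. ] ((350.56640625, 667.9534912109375), (77.70917510986328, 97.73907470703125), 0.1422618180
[... 1467 characters left out ...]
, -4, 0, -5, 1, -1, -6]
170 [-3, 0, -5, -3, -3, 0, 46, 37, 22, 7, -6, -6, -4, -3, -4, -6, -1, -2, 1, 2, 0]
174 [1, -8, -3, -5, -4, -1, -3, -7, -4, -2, 2, -1, 1, -3, -1, 0, -1, -7, 5, -4, -1]
178 [-1, -3, -4, -5, -5, -4, -4, -1, -4, -2, 0, -5, 1, 2, -1, -2, -2, 38, 36, -2, -3]
182 [-4, -6, -2, -1, -6, -4, 3, -4, -1, -4, -4, -4, 4, -3, -3, 0, 37, 40, 37, -1, -3]
186 [-9, -2, -4, -5, 0, 36, -4, -2, 0, 0, -3, 1, -6, -5, -4, -2, 25, 42, 32, -4, -3]
190 [-3, -5, -2, 4, 12, -5, 12, 2, 3, 0, -7, -3, -4, -6, -4, -3, -1, 13, -2, -4, -6]
194 [-2, 1, 0, -6, -3, -7, 38, -7, -2, 0, -4, -2, -2, -2, -4, -3, -1, -6, -5, -1, -5]
198 [-4, -2, 0, 0, 0, 14, -3, 0, 1253, -4, 2, -2, 1, -3, 1, -5, 0, -1, -5, -3, 2]
```

View pics/crop1.png

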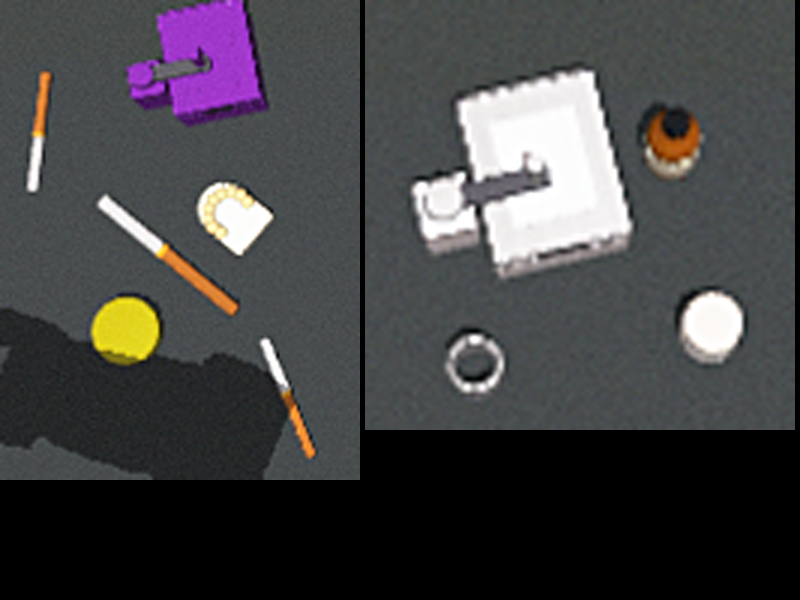

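The crop confirms the long white-bladed, orange-handled knife at top (225,204) as the target, with the blade up-left. The flask's front faces the robot, its lever points right over the cover, and the peg is near (318,150). Now precise measurement.

```bash
cat > meas.py <<'E'
from h import *
f=load('top'); im=f['pixels']; P=cloud(f); Z=P[...,2]
u,v=np.meshgrid(np.arange(640),np.arange(400))
hsv=cv2.cvtColor(im,cv2.COLOR_RGB2HSV)
# knife: whole
box=(u>198)&(u<253)&(v>180)&(v<228)
bl=box&(hsv[...,2]>140)&(hsv[...,1]<60)&(u<226)
hd=box&(hsv[...,0]<25)&(hsv[...,1]>120)&(hsv[...,2]>100)&(u>216)&(v-190>0.5*(u-235))
for n,m,z in(('blade',bl,8.5),('handle',hd,12),('all',bl|hd,10)):
    w=onz(f,np.c_[u[m],v[m]],z)[:,:2]; d=cv2.fitLine(w.astype(np.float32),cv2.DIST_L2,0,.01,.01).ravel()
    t=(w-d[2:])@d[:2]; print(n,m.sum(),d.round(3),np.degrees(np.arctan2(d[1],d[0])).round(1),t.min().round(1),t.max().round(1), cv2.minAreaRect(w.astype(np.float32)))
# flask cover top at z=55
box=(u>295)&(u<345)&(v>122)&(v<178)
m=box&(Z>45)&(Z<62)&(hsv[...,2]>100)
w=P[m][:,:2].astype(np.float32); 
w=onz(f,np.c_[u[m],v[m]],55)[:,:2].astype(np.float32)
sel=w
r=cv2.minAreaRect(w); print('cover+',r)
# erode out the block: component of mask minus block area
mm=(m.astype(np.uint8)); print('mask'); 
for y in range(124,178): 
    x=u[y][m[y]]; print(y,x.min() if len(x) else None,x.max() if len(x) else None,end='; ')
E
python3 meas.py
```

```text
blade 121 [  0.629   0.777 510.712 359.883] 51.0 -41.6 42.7 ((511.04278564453125, 360.3438720703125), (84.2774887084961, 14.59619140625), 51.436859130859375)
handle 150 [  0.627   0.779 451.153 284.684] 51.2 -52.2 51.6 ((450.5171203613281, 284.7796936035156), (103.76872253417969, 15.665858268737793), 50.778690338134766)
all 271 [  0.624   0.781 477.759 318.322] 51.4 -94.7 95.2 ((477.9339294433594, 318.5111083984375), (189.90672302246094, 15.697559356689453), 51.11872863769531)
cover+ ((645.547119140625, 17.97601318359375), (117.15939331054688, 158.15878295898438), 13.143474578857422)
mask
124 None None; 125 None None; 126 None None; 127 None None; 128 None None; 129 329 330; 130 325 332; 131 321 332; 132 316 332; 133 312 332; 134 308 333; 135 306 333; 136 304 333; 137 305 333; 138 305 334; 139 305 334; 140 305 334; 141 306 334; 142 306 335; 143 306 344; 144 306 335; 145 306 344; 146 307 336; 147 307 336; 148 307 336; 149 307 336; 150 307 337; 151 308 337; 152 303 337; 153 303 337; 154 296 338; 155 296 338; 156 296 338; 157 296 338; 158 296 339; 159 296 339; 160 296 339; 161 297 340; 162 297 340; 163 297 340; 164 297 339; 165 311 335; 166 311 328; 167 312 324; 168 312 320; 169 312 317; 170 312 313; 171 None None; 172 None None; 173 None None; 174 None None; 175 None None; 176 None None; 177 None None;
```

```bash
cat > meas2.py <<'E'
from h import *
f=load('top'); im=f['pixels']; P=cloud(f); Z=P[...,2]
u,v=np.meshgrid(np.arange(640),np.arange(400))
m=(u>295)&(u<342)&(v>122)&(v<178)&(Z>45)&(Z<62)&(im.max(2)>100)
R=[(u[y][m[y]&(u[y]<342)].max()+.5,y) for y in range(136,161) if y not in(143,145)]
L=[(u[y][m[y]].min()-.5,y) for y in range(138,151)]
B=[(x,v[:,x][m[:,x]].min()-.5) for x in range(307,331)]
lin={}
for n,p in(('R',R),('L',L),('B',B)):
    w=onz(f,p,55)[:,:2]; d=cv2.fitLine(w.astype(np.float32),cv2.DIST_HUBER,0,.01,.01).ravel(); lin[n]=d
    print(n,d.round(3),np.degrees(np.arctan(d[1]/d[0])).round(1))
def inter(a,b):
    t=np.linalg.solve(np.c_[a[:2],-b[:2]],b[2:]-a[2:]); return a[2:]+a[:2]*t[0]
br,bl=inter(lin['B'],lin['R']),inter(lin['B'],lin['L'])
print('back corners',br,bl,np.linalg.norm(br-bl),'hinge',(br+bl)/2)
for n,p,z in(('peg',(320.2,148.5),101),('pivot',(285+(443-365)/430*90,115+199/430*90),70)): print(n,onz(f,[p],z).round(1))
hsv=cv2.cvtColor(im,cv2.COLOR_RGB2HSV)
for n,b,mm,z in(('tin',(195,215,228,245),(hsv[...,1]>120)&(abs(hsv[...,0].astype(int)-30)<6),26),('cast',(234,178,262,207),(im.max(2)>120),20),
  ('jar',(345,172,370,193),im.max(2)>130,40),('ring',(298,182,317,200),im.max(2)>90,40),('tray',(398,160,440,242),im.max(2)>120,18),('drop',(338,134,357,152),(Z>60),85),('bowl',(390,120,436,160),im.max(2)<38,55)):
    k=mm&(u>=b[0])&(v>=b[1])&(u<b[2])&(v<b[3]); w=onz(f,np.c_[u[k],v[k]],z)[:,:2].astype(np.float32); r=cv2.minAreaRect(w)
    print(n,k.sum(),np.round(r[0],1),np.round(r[1],1),round(r[2],1))
E
python3 meas2.py
```

```text
R [ 9.71000e-01  2.38000e-01  6.58099e+02 -3.31580e+01] 13.8
L [9.81000e-01 1.93000e-01 6.63739e+02 6.18320e+01] 11.1
B [ 2.48000e-01 -9.69000e-01  7.04847e+02  2.11700e+01] -75.7
back corners [715.1594   -19.164568] [692.98016  67.58535] 89.54031 hinge [704.0698    24.210392]
peg [[636.8  15.5 101. ]]
pivot [[619.4  74.   70. ]]
tin 424 [395.8 353.8] [68.3 72.1] 0.2
cast 391 [519.7 250.8] [75.6 58.1] 50.7
jar 151 [542.7 -98.8] [37.4 44.5] 89.6
ring 86 [517.1  55.4] [38.  37.6] 45.1
tray 1901 [ 489.  -299.1] [231.5  85.8] 1.3
drop 54 [658.2 -65.4] [25.3 44.8] 38.7
bowl 816 [ 673.6 -271.8] [115.1  96.6] 89.9
```

```bash
cat >> h.py <<'E'
def plan(x,y,z,yaw,cur=None):
    s=env.state(); p,r=(s['ee_pos'],s['ee_rot']) if cur is None else (np.array(cur[:3]),[180,0,cur[3]])
    t=-np.radians((yaw-r[2]+180)%360-180)/.12
    a=np.radians(yaw); d=np.array([x,y,z])-p
    X=np.array([np.cos(a),np.sin(a)]);Y=np.array([np.sin(a),-np.cos(a)])
    print('turn %.2f then dx %.2f dy %.2f dz %.2f units'%(t,d[:2]@X/40,d[:2]@Y/40,-d[2]/40), 't',s['time_s'],p.round(1),np.round(r,1))
E
python3 -c "
from h import *
plan(636,15,170,104)"
```

```text
turn 8.13 then dx -15.38 dy 7.47 dz 1.55 units t 0.1 [197.5 539.6 232. ] [-179.9   -0.   159.9]
```

Emit:
send_rows(
  steps=[
    [[0,0,0,0.8,1],[0,0,0,0.8,1],[0,0,0,0.8,1],[0,0,0,0.8,1],[0,0,0,0.8,1]],
  ],
)

```text
time_s: 0.52
ee_pos: [197.5, 539.7, 232.3]
ee_rot: [-179.9, 0.0, 132.1]
force: [0.6, -0.7, 0.6]
gripper_width: 91.2
gripper_force: 0.0
```

Emit:
send_rows(
  steps=[
    [[0,0,0,0.8,1],[0,0,0,0.8,1],[0,0,0,0.8,1],[0,0,0,0.8,1],[0,0,0,0.9,1]],
  ],
)

```text
time_s: 0.93
ee_pos: [197.5, 539.7, 232.3]
ee_rot: [-180.0, 0.0, 103.9]
force: [-0.0, -0.7, -0.4]
gripper_width: 91.2
gripper_force: 0.0
```

Emit:
send_rows(
  steps=[
    [[-0.4,0.2,0,0,1],[-0.75,0.35,0,0,1],[-0.75,0.35,0,0,1],[-0.75,0.35,0,0,1],[-0.75,0.35,0,0,1]],
  ],
)

```text
time_s: 1.35
ee_pos: [293.5, 422.5, 232.3]
ee_rot: [-180.0, 0.0, 104.3]
force: [0.7, 0.4, -1.0]
gripper_width: 91.1
gripper_force: 0.0
```

Emit:
send_rows(
  steps=[
    [[-0.75,0.35,0,0,1],[-0.75,0.35,0,0,1],[-0.75,0.35,0,0,1],[-0.75,0.35,0,0,1],[-0.75,0.35,0,0,1]],
  ],
)

```text
time_s: 1.77
ee_pos: [398.3, 294.1, 232.5]
ee_rot: [-180.0, 0.0, 104.2]
force: [1.0, -0.1, 0.3]
gripper_width: 91.3
gripper_force: 0.0
```

Emit:
send_rows(
  steps=[
    [[-0.75,0.35,0,0,1],[-0.75,0.35,0,0,1],[-0.75,0.35,0,0,1],[-0.75,0.35,0,0,1],[-0.75,0.35,0,0,1]],
  ],
)

```text
time_s: 2.18
ee_pos: [502.9, 165.9, 232.4]
ee_rot: [-180.0, -0.0, 104.2]
force: [0.1, 1.0, -0.0]
gripper_width: 91.2
gripper_force: 0.0
```

Emit:
send_rows(
  steps=[
    [[-0.75,0.35,0,0,1],[-0.75,0.35,0,0,1],[-0.75,0.35,0,0,1],[-0.4,0.2,0,0,1],[0,0,0,0,1]],
  ],
)

```text
time_s: 2.6
ee_pos: [578.9, 73.9, 231.8]
ee_rot: [-180.0, 0.1, 104.0]
force: [-0.2, -0.6, -0.5]
gripper_width: 91.3
gripper_force: 0.0
```

```bash
python3 -c "
from h import *
plan(636,15,170,104)
f=grab('wrist'); save('w1',f['pixels']); print(np.round(f['cam_to_world'],2).tolist())"
```

```text
turn -0.00 then dx -1.78 dy 1.03 dz 1.55 units t 2.6 [578.9  73.9 231.8] [-1.80e+02  1.00e-01  1.04e+02]
[[0.97, 0.23, 0.07, 560.92], [0.24, -0.93, -0.27, 148.75], [0.0, 0.27, -0.96, 384.01], [0.0, 0.0, 0.0, 1.0]]
```

View pics/w1.png

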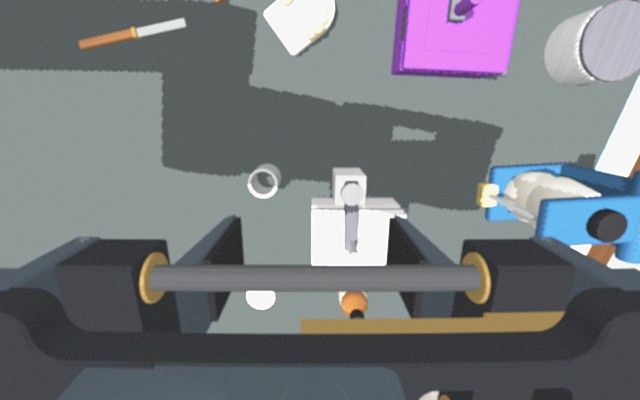

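The wrist view shows the flask at (350,235) squarely aligned with the tool, so its yaw is about 14°. The pivot is at (351,193) and the lever runs straight down toward (351,245), the peg end.

```bash
python3 -c "
from h import *
f=load('wrist')
for n,p,z in(('pivot',(351,193),72),('peglow',(351,246),80),('corner',(311,265.),55),('ring',(264,181),40),('jar',(261,296),40),('leverdir',(352,245),68)): print(n,onz(f,[p],z).round(1))
im=f['pixels']; m=im[:,:,:].max(2)
print(m[215,300:400:2].tolist());print(m[255,300:400:2].tolist())
for v in (215,255):
  w=im[v].max(1) if 0 else im[v].min(1)
  x=[u for u in range(305,395) if w[u]>150]; a=onz(f,[(min(x)-.5,v),(max(x)+.5,v)],55); print(v,a.round(1),a.mean(0).round(1))
"
```

```text
pivot [[620.5  76.8  72. ]]
peglow [[636.1  18.8  80. ]]
corner [[600.9 -28.9  55. ]]
ring [[521.1  58.5  40. ]]
jar [[548.2 -99.1  40. ]]
leverdir [[639.8  15.2  68. ]]
[152, 151, 156, 155, 153, 168, 252, 247, 247, 247, 247, 247, 247, 247, 247, 247, 247, 247, 247, 247, 247, 248, 243, 177, 203, 201, 196, 199, 195, 194, 250, 247, 247, 247, 247, 247, 247, 247, 247, 247, 247, 247, 247, 247, 248, 248, 252, 217, 183, 234]
[151, 150, 155, 152, 157, 166, 252, 247, 247, 247, 247, 247, 247, 247, 247, 247, 247, 247, 247, 247, 247, 247, 247, 247, 248, 248, 248, 248, 248, 247, 247, 247, 247, 247, 247, 247, 247, 247, 247, 247, 247, 247, 248, 242, 43, 41, 40, 46, 51, 46]
215 [[583.3  34.9  55. ]
 [681.5  59.3  55. ]] [632.4  47.1  55. ]
255 [[595.8 -15.9  55. ]
 [688.4   7.   55. ]] [642.1  -4.5  55. ]
```

Emit:
send_rows(
  steps=[
    [[-0.4,0.25,0.3,0,1],[-0.5,0.25,0.5,0,1],[-0.5,0.25,0.5,0,1],[-0.36,0.27,0.3,0,1],[0,0,0.4,0,1]],
  ],
)

```text
time_s: 3.07
ee_pos: [635.3, 17.8, 152.0]
ee_rot: [179.9, 0.0, 104.2]
force: [1.0, 0.1, -0.1]
gripper_width: 91.2
gripper_force: 0.0
```

Emit:
send_rows(
  steps=[
    [[0,0,0.5,0,1],[0,0,0.5,0,1],[0,0,0.4,0,1],[0,0,0.2,0,1],[0,0,0,0,1]],
  ],
)

```text
time_s: 3.48
ee_pos: [631.8, 19.8, 86.7]
ee_rot: [-179.7, -0.1, 104.3]
force: [-0.6, 0.2, 0.0]
gripper_width: 91.1
gripper_force: 0.0
```

```bash
python3 -c "
from h import *
plan(636,16,88,104)"
```

```text
turn 0.04 then dx -0.12 dy 0.08 dz -0.03 units t 3.4833 [631.8  19.8  86.7] [-1.797e+02 -1.000e-01  1.043e+02]
```

Emit:
send_rows(
  squeeze=15,
  steps=[
    [[-0.1,0.08,-0.04,0,0.6],[0,0,0,0,0.3],[0,0,0,0,0],[0,0,0,0,0],[0,0,0,0,0]],
  ],
)

```text
time_s: 3.9
ee_pos: [638.1, 15.6, 91.2]
ee_rot: [179.9, 0.0, 104.2]
force: [0.4, 0.7, -0.2]
gripper_width: 61.1
gripper_force: 0.0
```

Emit:
send_rows(
  steps=[
    [[0,0,0,0,0],[0,0,0,0,0],[0,0,0,0,0],[0,0,0,0,0],[0,0,0,0,0]],
  ],
)

```text
time_s: 4.32
ee_pos: [637.8, 15.6, 90.3]
ee_rot: [-180.0, -0.0, 104.2]
force: [-0.6, 0.1, 0.2]
gripper_width: 27.4
gripper_force: 0.0
```

Emit:
send_rows(
  steps=[
    [[0,0,0.05,0,0],[0,0,0,0,0],[0,0,0,0,0],[0,0,0,0,0],[0,0,0,0,0]],
  ],
)

```text
time_s: 4.73
ee_pos: [637.5, 15.6, 88.0]
ee_rot: [-180.0, -0.0, 104.2]
force: [-0.1, 0.1, -2.1]
gripper_width: 11.6
gripper_force: 15.0
```

Peg gripped (11.6 mm). I'll swing it about the pivot in small arc steps.

Emit:
send_rows(
  steps=[
    [[0.003,0.093,0,-0.5,0],[0.003,0.093,0,-0.5,0],[0.003,0.093,0,-0.5,0],[0.003,0.093,0,-0.5,0],[0.003,0.093,0,-0.5,0]],
  ],
)

```text
time_s: 5.15
ee_pos: [654.3, 23.0, 88.0]
ee_rot: [-179.9, -0.1, 121.6]
force: [-1.3, 0.4, -0.0]
gripper_width: 11.3
gripper_force: 15.0
```

Emit:
send_rows(
  steps=[
    [[0.003,0.093,0,-0.5,0],[0.003,0.093,0,-0.5,0],[0.003,0.093,0,-0.5,0],[0.003,0.093,0,-0.5,0],[0.003,0.093,0,-0.5,0]],
  ],
)

```text
time_s: 5.57
ee_pos: [668.3, 35.0, 87.9]
ee_rot: [-179.9, -0.1, 138.7]
force: [-1.7, -0.3, -0.9]
gripper_width: 11.7
gripper_force: 15.0
```

```bash
python3 -c "
from h import *
s=env.state(); print(s['force'],s['torque'],s['ee_pos'],np.linalg.norm(s['ee_pos'][:2]-[620.5,76]))"
```

```text
[-1.70066253 -0.25295757 -0.91855728] [0.11662697 0.34629465 0.03116037] [668.25431363  35.03908221  87.94297992] 62.9147936174758
```

Working well. Continuing to the stop.

Emit:
send_rows(
  steps=[
    [[0.003,0.093,0,-0.5,0],[0.003,0.093,0,-0.5,0],[0.003,0.093,0,-0.5,0],[0.003,0.093,0,-0.5,0],[0.003,0.093,0,-0.5,0]],
  ],
)

```text
time_s: 5.98
ee_pos: [678.0, 50.7, 87.9]
ee_rot: [-179.9, -0.2, 155.9]
force: [-3.1, -0.4, 0.3]
gripper_width: 11.4
gripper_force: 15.0
```

Emit:
send_rows(
  steps=[
    [[0.003,0.093,0,-0.5,0],[0.003,0.093,0,-0.5,0],[0.003,0.093,0,-0.5,0],[0.003,0.093,0,-0.5,0],[0.003,0.093,0,-0.5,0]],
  ],
)

```text
time_s: 6.4
ee_pos: [682.7, 68.4, 87.9]
ee_rot: [-180.0, -0.2, 173.1]
force: [-2.2, -1.3, -0.2]
gripper_width: 11.5
gripper_force: 15.0
```

Emit:
send_rows(
  steps=[
    [[0.003,0.093,0,-0.5,0],[0.003,0.093,0,-0.5,0],[0.003,0.093,0,-0.5,0],[0.003,0.093,0,-0.5,0],[0.003,0.093,0,-0.5,0]],
  ],
)

```text
time_s: 6.82
ee_pos: [682.0, 86.7, 87.9]
ee_rot: [180.0, -0.2, -169.7]
force: [-2.8, -0.2, 0.3]
gripper_width: 11.6
gripper_force: 15.0
```

Emit:
send_rows(
  steps=[
    [[0.003,0.093,0,-0.5,0],[0.003,0.093,0,-0.5,0],[0.003,0.093,0,-0.5,0],[0,0.06,0,0,0],[0,0,0,0,0]],
  ],
)

```text
time_s: 7.23
ee_pos: [678.2, 99.4, 87.9]
ee_rot: [-180.0, -0.2, -159.6]
force: [-4.0, -1.7, 0.6]
gripper_width: 11.7
gripper_force: 15.0
```

Emit:
send_rows(
  steps=[
    [[0,0.08,0,0,0],[0,0,0,0,0],[0,-0.05,0,0,0],[0,0,0,0,0.6],[0,0,0,0,0.6]],
  ],
)

```text
time_s: 7.65
ee_pos: [680.5, 101.3, 88.8]
ee_rot: [180.0, 0.2, -159.6]
force: [-0.3, 1.1, 0.1]
gripper_width: 21.9
gripper_force: 0.0
```

Emit:
send_rows(
  steps=[
    [[0,0,0,0,0.6],[0,0,0,0,0.6],[0,0,-0.8,0,0.6],[0,0,-1,0,0.6],[0,0,-1,0,0.6]],
  ],
)

```text
time_s: 8.07
ee_pos: [678.9, 101.1, 200.8]
ee_rot: [180.0, -0.1, -159.5]
force: [0.9, 0.5, -0.6]
gripper_width: 53.4
gripper_force: 0.0
```

```bash
python3 -c "
from h import *
plan(472.5,312,130,141,None); plan(472.5,312,130,-39,None)"
```

```text
turn 8.65 then dx 7.33 dy 0.85 dz 1.77 units t 8.0667 [678.9 101.1 200.8] [ 1.800e+02 -1.000e-01 -1.595e+02]
turn -17.53 then dx -7.33 dy -0.85 dz 1.77 units t 8.0667 [678.9 101.1 200.8] [ 1.800e+02 -1.000e-01 -1.595e+02]
```

```bash
python3 -c "
from h import *
plan(472.5,312,200,-128.8)"
```

```text
turn -4.47 then dx -0.88 dy 7.32 dz 0.02 units t 8.0667 [678.9 101.1 200.8] [ 1.800e+02 -1.000e-01 -1.595e+02]
```

Emit:
send_rows(
  steps=[
    [[0,0,0,-0.9,0.45],[0,0,0,-0.9,0.45],[0,0,0,-0.9,0.45],[0,0,0,-0.9,0.45],[0,0,0,-0.87,0.45]],
  ],
)

```text
time_s: 8.48
ee_pos: [679.6, 101.3, 200.7]
ee_rot: [-180.0, 0.1, -128.5]
force: [0.2, -0.2, -0.4]
gripper_width: 40.9
gripper_force: 0.0
```

Emit:
send_rows(
  steps=[
    [[-0.08,0.6,0,0,0.45],[-0.1,0.85,0,0,0.45],[-0.1,0.85,0,0,0.45],[-0.1,0.85,0,0,0.45],[-0.1,0.85,0,0,0.45]],
  ],
)

```text
time_s: 8.9
ee_pos: [565.7, 217.4, 200.7]
ee_rot: [-180.0, 0.1, -128.8]
force: [0.3, 1.1, 0.6]
gripper_width: 41.0
gripper_force: 0.0
```

Emit:
send_rows(
  steps=[
    [[-0.1,0.85,0,0,0.45],[-0.1,0.85,0,0,0.45],[-0.1,0.85,0,0,0.45],[-0.1,0.77,0,0,0.45],[0,0,0,0,0.45]],
  ],
)

```text
time_s: 9.32
ee_pos: [469.6, 315.6, 200.9]
ee_rot: [179.8, 0.1, -128.6]
force: [-0.0, 0.0, -0.6]
gripper_width: 41.1
gripper_force: 0.0
```

Emit:
send_rows(
  steps=[
    [[0,0,0,0,0.45],[0,0,0,0,0.45]],
  ],
)

```text
time_s: 9.48
ee_pos: [473.6, 311.9, 200.7]
ee_rot: [-180.0, 0.1, -128.8]
force: [0.7, 0.1, -0.5]
gripper_width: 41.0
gripper_force: 0.0
```

```bash
python3 -c "
from h import *
plan(472.5,312,100,-128.8)
f=grab('wrist'); save('w2',f['pixels'])"
```

```text
turn 0.00 then dx 0.02 dy 0.02 dz 2.52 units t 9.4833 [473.6 311.9 200.7] [-1.800e+02  1.000e-01 -1.288e+02]
```

View pics/w2.png

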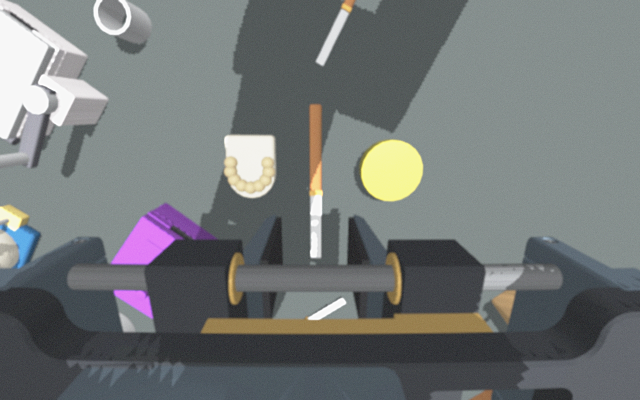

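The knife is centred under the jaws, with the handle from (316,105) to (316,192), the blade below it, and the cast and tin clear on either side. Refining its position from this view.

```bash
cat > kn.py <<'E'
from h import *
f=load('wrist'); im=f['pixels']; hsv=cv2.cvtColor(im,cv2.COLOR_RGB2HSV)
u,v=np.meshgrid(np.arange(640),np.arange(400))
m=(u>305)&(u<328)&(v>95)&(v<200)&(hsv[...,0]<22)&(hsv[...,1]>120)
w=onz(f,np.c_[u[m],v[m]],14)[:,:2]; d=cv2.fitLine(w.astype(np.float32),cv2.DIST_L2,0,.01,.01).ravel()
if d[0]<0: d[:2]*=-1
t=(w-d[2:])@d[:2]; a,b=t.min(),t.max(); print(np.degrees(np.arctan2(d[1],d[0])),b-a)
print('butt',d[2:]+d[:2]*a,'front',d[2:]+d[:2]*b,'grasp x=14 from butt', d[2:]+d[:2]*(a+86))
E
python3 kn.py
```

```text
50.42424 102.19801037231983
butt [419.63740148 245.07058374] front [484.74753877 323.84306131] grasp x=14 from butt [474.42782046 311.3579121 ]
```

Emit:
send_rows(
  squeeze=60,
  steps=[
    [[0,0,0.6,0,0.45],[0,0,0.9,0,0.45],[0,0,0.9,0,0.45],[0,0,0.9,0,0.45],[0,0,0.6,0,0.45]],
  ],
)

```text
time_s: 9.95
ee_pos: [472.9, 309.9, 41.2]
ee_rot: [179.9, -0.2, -128.9]
force: [-0.3, -0.3, 0.2]
gripper_width: 41.0
gripper_force: 0.0
```

Emit:
send_rows(
  steps=[
    [[0,0,0.35,0,0.45],[0,0,0.2,0,0.45],[0,0,0,0,0.45],[0,0,0,0,0.45]],
  ],
)

```text
time_s: 10.28
ee_pos: [474.2, 311.6, 22.7]
ee_rot: [-180.0, 0.1, -128.9]
force: [0.0, 0.6, 0.3]
gripper_width: 41.0
gripper_force: 0.0
```

Emit:
send_rows(
  steps=[
    [[0,0,0.02,0,0.2],[0,0,0,0,0],[0,0,0,0,0],[0,0,0,0,0],[0,0,0,0,0]],
  ],
)

```text
time_s: 10.7
ee_pos: [473.3, 312.1, 22.2]
ee_rot: [-180.0, 0.1, -128.8]
force: [0.6, -1.1, 2.5]
gripper_width: 13.5
gripper_force: 60.0
```

Emit:
send_rows(
  steps=[
    [[0,0,0,0,0],[0,0,0,0,0],[0,0,-0.4,0,0],[0,0,-0.8,0,0],[0,0,-0.8,0,0]],
  ],
)

```text
time_s: 11.12
ee_pos: [471.9, 311.1, 101.0]
ee_rot: [179.9, -0.2, -128.8]
force: [0.8, 0.3, -0.6]
gripper_width: 13.6
gripper_force: 60.0
```

Emit:
send_rows(
  steps=[
    [[0,0,-0.8,0,0],[0,0,-0.6,0,0],[0,0,0,0,0]],
  ],
)

```text
time_s: 11.37
ee_pos: [475.6, 313.5, 162.7]
ee_rot: [-179.8, 0.6, -128.8]
force: [0.3, 0.4, -1.0]
gripper_width: 13.6
gripper_force: 60.0
```

```bash
python3 -c "
from h import *
plan(450,-40,155,-166)
for n in('wrist','top','scene'): f=grab(n)
save('s2',f['pixels'][80:330,230:560].repeat(2,0).repeat(2,1))"
```

```text
turn 5.41 then dx 2.76 dy -8.42 dz 0.19 units t 11.3667 [475.6 313.5 162.7] [-179.8    0.6 -128.8]
```

View pics/s2.png

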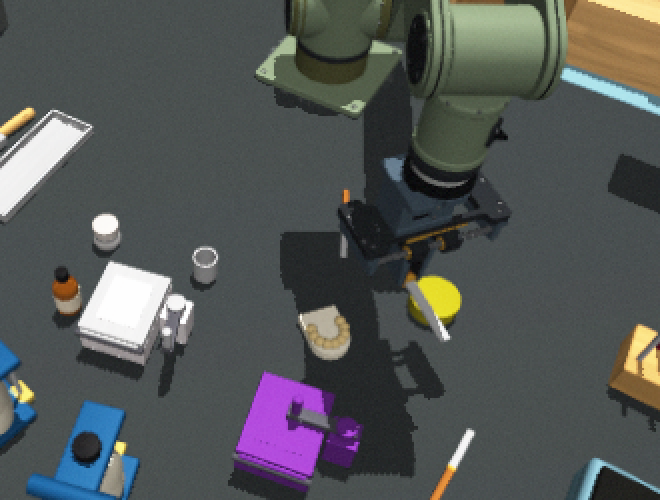

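The scene view shows the clamp lever swung clear at crop (175,325), the cover bare, and the knife held with its blade toward crop (447,338). Checking blade tilt from depth.

```bash
python3 -c "
from h import *
s=env.state(); tcp=s['ee_pos']; d=np.array([np.cos(np.radians(51.1)),np.sin(np.radians(51.1))])
for n in('scene','top'):
    f=load(n);P=cloud(f); w=P-tcp; al=w[...,:2]@d; ac=w[...,:2]@[-d[1],d[0]]
    m=(al>20)&(al<115)&(abs(ac)<15)&(P[...,2]>100)&(P[...,2]<185)
    print(n,m.sum(), np.polyfit(al[m],P[...,2][m],1), al[m].max() if m.sum() else '',np.polyfit(al[m],ac[m],1), np.median(P[...,2][m]))
"
```

```text
scene 201 [-2.11019341e-02  1.45325462e+02] 103.29100097457959 [ 0.02510364 -3.54321187] 143.5349244114135Traceback (most recent call last):
  File "<string>", line 7, in <module>
    print(n,m.sum(), np.polyfit(al[m],P[...,2][m],1), al[m].max() if m.sum() else '',np.polyfit(al[m],ac[m],1), np.median(P[...,2][m]))
                     ~~~~~~~~~~^^^^^^^^^^^^^^^^^^^^^
    raise TypeError("expected non-empty vector for x")
TypeError: expected non-empty vector for x
```

```bash
python3 -c "
from h import *
plan(470,-34.5,158,-166)"
```

```text
turn 5.41 then dx 2.15 dy -8.38 dz -0.04 units t 11.5167 [472.3 311.4 156.5] [ 1.800e+02 -1.000e-01 -1.288e+02]
```

Emit:
send_rows(
  steps=[
    [[0,0,0,0.8,0],[0,0,0,0.95,0],[0,0,0,0.95,0],[0,0,0,0.95,0],[0,0,0,0.95,0]],
  ],
)

```text
time_s: 11.93
ee_pos: [471.9, 311.1, 154.9]
ee_rot: [-179.9, -0.3, -160.7]
force: [-0.6, -0.5, -1.0]
gripper_width: 13.4
gripper_force: 60.0
```

Emit:
send_rows(
  steps=[
    [[0,0,0,0.81,0],[0.15,-0.6,0,0,0],[0.2,-0.8,0,0,0],[0.2,-0.8,0,0,0],[0.2,-0.8,0,0,0]],
  ],
)

```text
time_s: 12.35
ee_pos: [471.4, 186.6, 155.1]
ee_rot: [-180.0, -0.3, -165.9]
force: [-0.1, -0.6, -1.9]
gripper_width: 13.3
gripper_force: 60.0
```

Emit:
send_rows(
  steps=[
    [[0.2,-0.8,0,0,0],[0.2,-0.8,0,0,0],[0.2,-0.8,0,0,0],[0.2,-0.8,0,0,0],[0.2,-0.8,0,0,0]],
  ],
)

```text
time_s: 12.77
ee_pos: [471.3, 21.6, 155.4]
ee_rot: [179.9, -0.2, -166.0]
force: [0.6, -0.3, -1.4]
gripper_width: 13.4
gripper_force: 60.0
```

Emit:
send_rows(
  steps=[
    [[0.2,-0.8,0,0,0],[0.2,-0.5,0,0,0],[0,-0.1,0.6,0,0],[0,0,0.7,0,0],[0,0,0.6,0,0]],
  ],
)

```text
time_s: 13.18
ee_pos: [469.2, -35.6, 78.8]
ee_rot: [179.9, -0.2, -166.1]
force: [1.0, -0.3, -0.5]
gripper_width: 13.4
gripper_force: 60.0
```

Emit:
send_rows(
  steps=[
    [[0,0,0.4,0,0],[0,0,0.2,0,0],[0,0,0,0,0],[0,0,0,0,0]],
  ],
)

```text
time_s: 13.52
ee_pos: [470.5, -34.9, 56.9]
ee_rot: [180.0, -0.1, -166.0]
force: [0.1, 0.2, -0.2]
gripper_width: 13.6
gripper_force: 60.0
```

Run:
```python
from h import *
for n in('top','scene'): grab(n)
plan(473.2,-33.7,53.5,-166)
s=load('scene')['pixels']; t=load('top')['pixels']
c=np.zeros((440,800,3),np.uint8); c[:400,:400]=cv2.resize(s[160:280,230:350],(400,400)); c[:400,400:]=cv2.resize(t[110:210,285:385],(400,400)); save('ins',c)
```

```text
turn 0.00 then dx -0.05 dy 0.02 dz 0.12 units t 13.6167 [471.6 -35.   58.1] [-1.80e+02  1.00e-01 -1.66e+02]
```

View pics/ins.png

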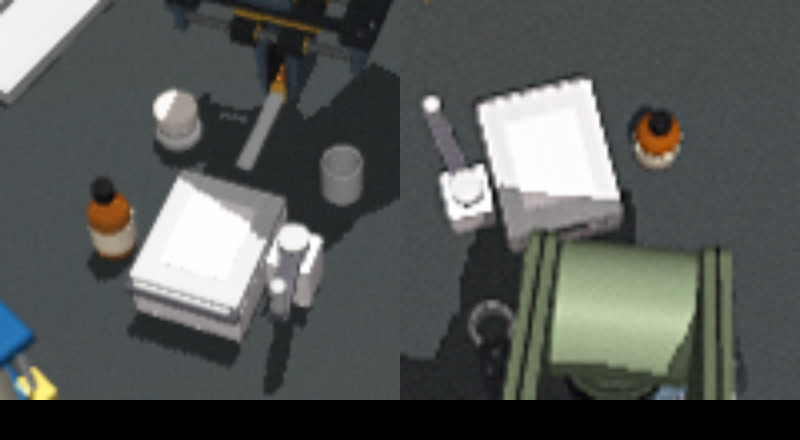

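The blade points at the front edge: tip at scene crop (243,163), cover front corners at (183,172) and (284,198). Verifying height and lateral offset in this one camera, so the bias cancels.

Run:
```python
from h import *
f=load('scene');P=cloud(f); Z=P[...,2]
e=np.array([.97,.242]); nrm=np.array([-.242,.97]); M=np.array([597.4,-2.7])
tcp=env.state()['ee_pos']; 
a=(P[...,:2]-M)@e; c=(P[...,:2]-M)@nrm
m=(a>10)&(a<100)&(abs(c)<35)&(Z>40)&(Z<70); print('cover top z',m.sum(),np.median(Z[m]))
m2=(a>-5)&(a<115)&(c<60)&(c>-60)&(Z>48)&(Z<62); q=c[m2&(a<70)&(a>20)]; print('cover c range',np.percentile(q,[.5,99.5]),'a range',np.percentile(a[m2&(abs(c)<30)],[.5,99.5]))
b=(a>-105)&(a<-5)&(abs(c)<14)&(Z>32)&(Z<60); print('blade',b.sum(),'z fit',np.polyfit(a[b],Z[b],1),'tip a',a[b].max(),'c',np.polyfit(a[b],c[b],1),np.median(c[b]))
m=(a>-130)&(a<-10)&(abs(c)>30)&(abs(c)<50)&(Z<15); print('bench',np.median(Z[m]))
```

```text
cover top z 744 55.116038548249435
cover c range [-44.38424062  59.02783806] a range [ -1.11813882 114.01482689]
blade 108 z fit [-7.21972353e-03  4.29088923e+01] tip a -25.760499937171073 c [ 0.0007755  -0.31077703] -0.36097997607223187
bench -0.23037959031199762
```

Emit:
send_rows(
  steps=[
    [[0,0,0.09,0,0],[-0.15,0,0,0,0],[-0.2,0,0,0,0],[-0.2,0,0,0,0],[-0.1,0,0,0,0]],
  ],
)

```text
time_s: 14.03
ee_pos: [498.4, -28.4, 54.4]
ee_rot: [-180.0, 0.1, -166.0]
force: [0.7, -0.2, -0.6]
gripper_width: 13.3
gripper_force: 60.0
```

Emit:
send_rows(
  steps=[
    [[-0.15,0,0,0,0],[-0.15,0,0,0,0],[-0.15,0,0,0,0],[0,0,0,0,0],[0,0,0,0,0]],
  ],
)

```text
time_s: 14.45
ee_pos: [513.9, -24.3, 53.8]
ee_rot: [180.0, -0.0, -166.0]
force: [-0.2, -0.5, -1.8]
gripper_width: 13.4
gripper_force: 60.0
```

Run:
```python
from h import *
M=np.array([597.4,-2.7]);e=np.array([.97,.242])
s=env.state(); print(s['ee_pos'],s['force'],s['torque'],'tip a',(s['ee_pos'][:2]-M)@e+103)
```

```text
[513.87701323 -24.25149277  53.82042144] [-0.22103349 -0.53621146 -1.75652706] [ 0.092923    0.03291088 -0.05349934] tip a 16.76724158398811
```

Emit:
send_rows(
  steps=[
    [[-0.1,0,0,0,0],[0,0,0,0,0],[0,0,-0.1,0,0],[0,0,-0.05,0,0],[0,0,-0.05,0,0]],
  ],
)

```text
time_s: 14.87
ee_pos: [517.1, -23.4, 62.0]
ee_rot: [180.0, -0.0, -166.0]
force: [0.7, 0.6, -4.1]
gripper_width: 13.8
gripper_force: 60.0
```

Emit:
send_rows(
  steps=[
    [[0,0,-0.1,0,0],[-0.01,0,-0.11,0,0],[-0.015,0,-0.11,0,0],[0,0,0,0,0]],
  ],
)

```text
time_s: 15.2
ee_pos: [518.7, -23.2, 75.7]
ee_rot: [-180.0, 0.0, -166.0]
force: [0.7, 0.2, -1.8]
gripper_width: 13.2
gripper_force: 60.0
```

```bash
cat > chk.py <<'E'
from h import *
M=np.array([597.4,-2.7]);e=np.array([.97,.242]);nrm=np.array([-.242,.97])
s=env.state(); f=grab('scene'); P=cloud(f); Z=P[...,2]
a=(P[...,:2]-M)@e; c=(P[...,:2]-M)@nrm
ta=(s['ee_pos'][:2]-M)@e+103; tz=s['ee_pos'][2]-14
print('t',s['time_s'],'tcp',s['ee_pos'].round(1),'tip a,z %.1f %.1f'%(ta,tz),'F',s['force'].round(1),'T',s['torque'].round(2),'theta from tip',np.arctan2(tz-43,110-ta))
m=(abs(c)<38)&(Z>49)&(a>-10)&(a<150)&(abs(c)>15)&((110-a)**2+(Z-43)**2<125**2)
A=a[m];z=Z[m]; k=np.polyfit(A,z,1); print('cover pts',m.sum(),'slope angle',-np.arctan(k[0]), 'max z',z.max(),'a range',A.min(),A.max())
b=(abs(c)<9)&(a<ta-30)&(a>ta-80)&(abs(Z-tz)<25)
if b.sum()>10: k=np.polyfit(a[b],Z[b],1); print('blade',b.sum(),'slope',k[0],'z at tip',np.polyval(k,ta))
E
python3 chk.py
```

```text
t 15.2 tcp [518.7 -23.2  75.7] tip a,z 21.7 61.7 F [ 0.7  0.2 -1.8] T [0.09 0.14 0.03] theta from tip 0.20859499788768282
cover pts 691 slope angle 0.2179526088746455 max z 79.13794965985403 a range 2.349695495875384 114.58053416979126
blade 72 slope -0.01673184789827909 z at tip 60.436914703129816
```

Cover is at 0.22 rad and the blade is holding level in the grip. Continuing along the arc.

Emit:
send_rows(
  steps=[
    [[-0.04,0,-0.15,0,0],[-0.05,0,-0.15,0,0],[-0.06,0,-0.145,0,0],[-0.07,0,-0.14,0,0],[-0.08,0,-0.135,0,0]],
  ],
)

```text
time_s: 15.67
ee_pos: [529.8, -20.3, 104.1]
ee_rot: [180.0, -0.1, -166.0]
force: [-3.4, -0.4, -2.3]
gripper_width: 13.6
gripper_force: 60.0
```

Emit:
send_rows(
  steps=[
    [[-0.09,0,-0.13,0,0],[-0.1,0,-0.12,0,0],[-0.105,0,-0.115,0,0],[-0.115,0,-0.11,0,0],[-0.12,0,-0.1,0,0]],
  ],
)

```text
time_s: 16.08
ee_pos: [551.4, -15.0, 127.1]
ee_rot: [-180.0, 0.0, -166.0]
force: [-2.8, -0.6, -1.8]
gripper_width: 13.4
gripper_force: 60.0
```

```bash
python3 chk.py
```

```text
t 16.0833 tcp [551.4 -15.  127.1] tip a,z 55.4 113.1 F [-2.8 -0.6 -1.8] T [-0.06  0.5  -0.01] theta from tip 0.9093072529655941
cover pts 719 slope angle 0.914308296185709 max z 138.84895487852987 a range 42.745607592085456 118.23063447192797
blade 80 slope -0.004868418394110202 z at tip 112.9704626753518
```

Emit:
send_rows(
  steps=[
    [[-0.125,0,-0.09,0,0],[-0.13,0,-0.08,0,0],[-0.14,0,-0.07,0,0],[-0.145,0,-0.06,0,0],[-0.145,0,-0.05,0,0]],
  ],
)

```text
time_s: 16.55
ee_pos: [578.2, -8.4, 140.9]
ee_rot: [-180.0, 0.0, -166.0]
force: [-0.9, -0.7, -1.4]
gripper_width: 13.6
gripper_force: 60.0
```

Emit:
send_rows(
  steps=[
    [[-0.15,0,-0.04,0,0],[-0.155,0,-0.03,0,0],[-0.155,0,-0.02,0,0],[-0.155,0,-0.01,0,0],[-0.155,0,0,0,0]],
  ],
)

```text
time_s: 16.97
ee_pos: [607.9, -0.9, 144.5]
ee_rot: [180.0, 0.0, -166.0]
force: [-1.1, -1.1, -2.4]
gripper_width: 13.4
gripper_force: 60.0
```

Emit:
send_rows(
  steps=[
    [[-0.155,0,0.01,0,0],[-0.1,0,0.01,0,0],[0,0,0,0,0],[0,0,0,0,0]],
  ],
)

```text
time_s: 17.3
ee_pos: [617.8, 1.7, 143.8]
ee_rot: [180.0, 0.1, -166.0]
force: [0.6, 0.8, -1.1]
gripper_width: 13.4
gripper_force: 60.0
```

```bash
python3 chk.py
```

```text
t 17.3 tcp [617.8   1.7 143.8] tip a,z 123.9 129.8 F [ 0.6  0.8 -1.1] T [ 0.07  0.05 -0.04] theta from tip 1.7293824657123344
cover pts 302 slope angle -0.23879982806793584 max z 152.88509310581776 a range 25.128359005137984 141.69890981180941
blade 93 slope 0.007463808456210628 z at tip 130.04478368765814
```

Emit:
send_rows(
  steps=[
    [[0.3,0,0,0,0],[0.6,0,0,0,0],[0.8,0,0,0,0],[0.8,0,0,0,0],[0.8,0,0,0,0]],
  ],
)

```text
time_s: 17.77
ee_pos: [487.8, -30.6, 143.9]
ee_rot: [-180.0, 0.1, -166.0]
force: [0.6, 0.2, -0.6]
gripper_width: 13.9
gripper_force: 60.0
```

Emit:
send_rows(
  steps=[
    [[0.4,0,0,0,0],[0,0,0,0.9,0],[0,0,0,0.92,0],[0,0,0,0,0],[0,0,0,0,0]],
  ],
)

```text
time_s: 18.18
ee_pos: [473.7, -34.4, 144.2]
ee_rot: [180.0, 0.1, -178.4]
force: [-0.7, 0.5, -1.3]
gripper_width: 13.4
gripper_force: 60.0
```

Run:
```python
from h import *
f=grab('top'); im=f['pixels']; u,v=np.meshgrid(np.arange(640),np.arange(400))
m=(im.max(2)>120)&(u>398)&(u<440)&(v>160)&(v<242)
w=onz(f,np.c_[u[m],v[m]],18)[:,:2].astype(np.float32); r=cv2.minAreaRect(w);print(r)
c=np.array(r[0]); plan(c[0]-8.5,c[1]-.3,130,-178.5)
save('t3',cv2.resize(im[100:260,280:480],(800,600)))
```

```text
((488.9637451171875, -299.0981140136719), (231.51853942871094, 85.78295135498047), 1.3187378644943237)
turn 0.02 then dx 0.01 dy -6.63 dz 0.35 units t 18.2333 [473.8 -34.3 144. ] [ 1.800e+02  1.000e-01 -1.784e+02]
```

View pics/t3.png

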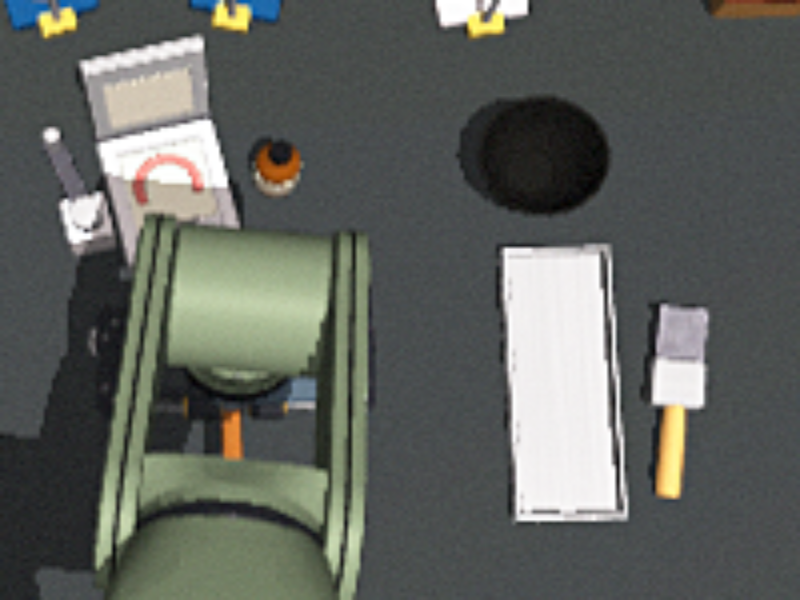

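The cover stands open past upright at (150,90), with the flask's pink arch visible inside, and the tray at (565,380) is free. Moving over the tray and setting the knife down.

Emit:
send_rows(
  steps=[
    [[0,-0.5,0,0,0],[0,-0.8,0,0,0],[0,-0.8,0,0,0],[0,-0.8,0,0,0],[0,-0.8,0,0,0]],
  ],
)

```text
time_s: 18.65
ee_pos: [477.5, -183.6, 143.7]
ee_rot: [180.0, 0.0, -178.3]
force: [-0.1, 0.8, 0.1]
gripper_width: 13.7
gripper_force: 60.0
```

Emit:
send_rows(
  steps=[
    [[0,-0.8,0,0,0],[0,-0.8,0,0,0],[0,-0.8,0,0,0],[0,-0.53,0,0,0],[0,0,0.4,0,0]],
  ],
)

```text
time_s: 19.07
ee_pos: [483.0, -305.1, 130.1]
ee_rot: [-179.6, 0.4, -178.6]
force: [0.3, 0.0, -0.8]
gripper_width: 13.9
gripper_force: 60.0
```

Emit:
send_rows(
  steps=[
    [[0,0,0.6,0,0],[0,0,0.6,0,0],[0,0,0.5,0,0],[0,0,0.2,0,0],[0,0,0,0,0]],
  ],
)

```text
time_s: 19.48
ee_pos: [479.4, -298.7, 49.6]
ee_rot: [179.8, -0.2, -178.4]
force: [-0.2, 0.3, -0.7]
gripper_width: 13.6
gripper_force: 60.0
```

```bash
python3 -c "
from h import *
plan(480.5,-299.4,26.5,-178.6)"
```

```text
turn 0.02 then dx -0.03 dy -0.02 dz 0.58 units t 19.4833 [ 479.4 -298.7   49.6] [ 179.8   -0.2 -178.4]
```

Emit:
send_rows(
  steps=[
    [[-0.03,0,0.3,0,0],[0,0,0.2,0,0],[0,0,0.08,0,0],[0,0,0,0,0],[0,0,0,0,0]],
  ],
)

```text
time_s: 19.9
ee_pos: [481.9, -299.6, 29.1]
ee_rot: [-180.0, 0.0, -178.5]
force: [-0.1, 0.0, -1.6]
gripper_width: 13.3
gripper_force: 60.0
```

Emit:
send_rows(
  steps=[
    [[0,0,0.06,0,0],[0,0,0,0,0],[0,0,0,0,0],[0,0,0,0,0.25],[0,0,0,0,0.25]],
  ],
)

```text
time_s: 20.32
ee_pos: [481.8, -299.6, 26.4]
ee_rot: [-180.0, 0.0, -178.5]
force: [0.4, 0.2, -0.2]
gripper_width: 22.0
gripper_force: 0.0
```

Emit:
send_rows(
  steps=[
    [[0,0,0,0,0.25],[0,0,0,0,0.25],[0,0,-0.2,0,0.25],[0,0,-0.4,0,0.25],[0,0,-0.8,0,0.25]],
  ],
)

```text
time_s: 20.73
ee_pos: [479.6, -298.1, 80.2]
ee_rot: [179.8, -0.3, -178.5]
force: [-1.0, 0.9, 0.3]
gripper_width: 22.9
gripper_force: 0.0
```

Emit:
send_rows(
  steps=[
    [[0,0,-0.9,0,0.25],[0,0,-0.9,0,0.25],[0,0.8,-0.5,0,0.25],[0,0.9,0,0,0.25],[0,0.9,0,0,0.25]],
  ],
)

```text
time_s: 21.15
ee_pos: [479.6, -195.2, 176.7]
ee_rot: [-179.9, 0.3, -178.6]
force: [1.4, 0.1, -0.7]
gripper_width: 22.4
gripper_force: 0.0
```

Emit:
send_rows(
  steps=[
    [[0,0.9,0,0,0.25],[0,0.9,0,0,0.25],[0,0,0,0,0.25],[0,0,0,0,0.25],[0,0,0,0,0.25]],
  ],
)

```text
time_s: 21.57
ee_pos: [477.3, -123.9, 174.7]
ee_rot: [-179.9, 0.1, -178.5]
force: [0.9, -0.0, -0.5]
gripper_width: 23.1
gripper_force: 0.0
```

```bash
python3 -c "
from h import *
t=grab('top')['pixels']; s=grab('scene'); P=cloud(s); Z=P[...,2]
m=(abs(P[...,0]-489)<100)&(abs(P[...,1]+299)<10)&(Z<40); print('z max in tray',np.percentile(Z[m],[50,99]))
c=np.zeros((600,800,3),np.uint8); c[:,:400]=cv2.resize(t[100:250,280:460],(400,600))[:, :]; c[:400,400:]=cv2.resize(s['pixels'][120:280,190:350],(400,400)); save('fin',c)"
```

```text
z max in tray [12.21258405 20.59051086]
```

View pics/fin.png

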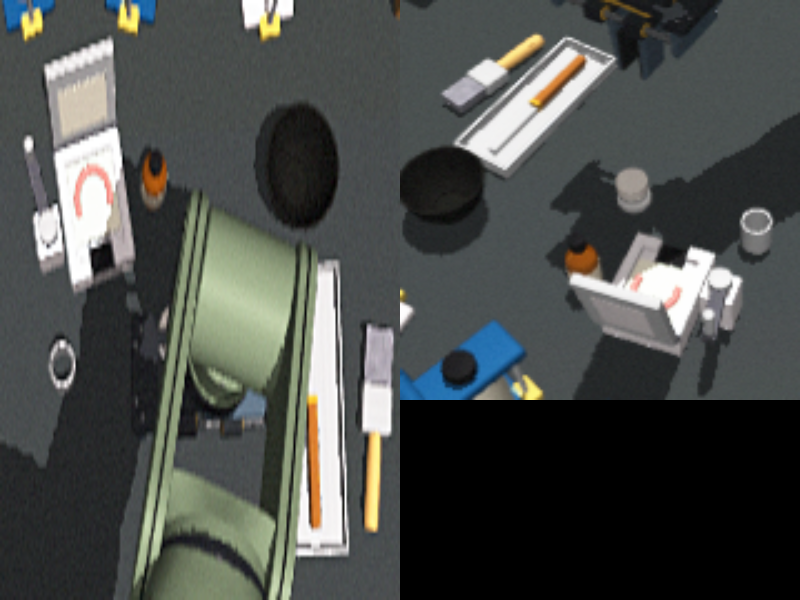

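The knife lies flat inside the tray, the cover stands open, the clamp is clear, and all bystanders are where they were. Handing in.

```bash
python3 -c "
from workcell import env
print(env.job_done())"
```

```text
the job is handed in; nothing more can be done
None
```

I handed the job in at about 21.6 s: the clamp is at its stop, the cover was levered past upright using only the knife, and the knife lies flat in the tray with nothing else visibly disturbed; no verdict was returned.

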